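# Stand the disc markers in the holder cup

### The job

Tidy up the disc jockey's table: stand the red marker and the blue marker upright in the green holder cup, both with their coloured caps up and their feet down at the bottom of the cup (they may lean against the rim), and let go. Do not knock the cup over: it must be standing on the table at the end. Do not shift the jar or the stack of disc cases.

Things in the scene. Friction and masses are not known exactly. Their poses are not given: they have to be found in the camera images.
- marker_red: flat-sided marker, 150 mm long, 24 x 24 mm section, about 50 g: white barrel with red side stripes, red cap (last 51 mm), 20 x 20 mm red plug at the foot (last 5 mm). Origin: middle of its underside, 12 mm below the long axis; x from foot to cap, z away from the underside. Lies flat on the table, cap end roughly towards the robot (within 40 degrees of -x). 2 mm high clip on the cap's +z face
- marker_red_foot (a point): centre of the end face of the red marker's foot, on its long axis; axes as the body's
- marker_red_cap (a point): centre of the end face of the red marker's cap, on its long axis; axes as the body's
- marker_blue: the same marker in blue (blue stripe, cap and plug); same size, origin and axes, lying in the same way
- marker_blue_foot (a point): centre of the end face of the blue marker's foot, on its long axis
- marker_blue_cap (a point): centre of the end face of the blue marker's cap, on its long axis
- cup: loose round holder cup of green plastic, 100 mm outer diameter, 100 mm high, wall 4 mm (92 mm clear inside), floor 8 mm thick, about 500 g, open at the top, standing on the table. Origin: centre of its underside; z is its axis, up
- cup_mouth (a point): centre of the cup's mouth, level with the rim, 100 mm above its underside
- jar: bystander: closed amber glass jar with a steel lid, 72 mm diameter, 120 mm high, 400 g, beyond the markers. Origin: centre of its underside
- cd_stack: bystander: stack of four disc cases, 125 x 142 x 42 mm, 350 g, beyond the markers. Origin: centre of its underside. Fixed things farther out: red desk lamp at the right (its shade over 0.33 m up, to the right of the work), controller (80 mm high) at the left edge, case of discs (150 mm high) at the far edge, note pad at the right near the robot
Not all that is in view belongs to the job. Several things have the shape of the cup; the one meant has the colours described above. What is shaped like the marker_red but purple is not meant.

How it is judged:
By the outcome, as a careful person would: the job done as asked, in the order asked, and still so for the second after the job is handed in, with the robot touching nothing.
It also fails if it takes over 67 s, if anything falls off the work surface, if the arm or the gripper's body presses on something with over 40 N, if the wrist force passes 120 N, or if a joint passes its speed limit or range.

### The arm

A 6-joint arm with a two-finger parallel gripper is mounted at the origin on the work surface. World frame = base frame: x ahead of the robot, y to its left, z up, the work surface at z = 0. Lengths are in mm, angles in rad, forces in N, time in s.
With the tool pointing down it reaches from about 350 to 875 mm from the base axis. Payload 4.2 kg.
Tool frame: the origin (TCP) lies midway between the tips of the shut fingers; the grasp point (between the pads) lies 19 mm behind it (arm.grip_point_offset is the distance from the TCP to the grasp point, in mm); z points along the fingers, x is the direction in which the jaws open and shut, and the axes are right-handed (so a half turn about z gives the same grasp; the last joint's range is limited). The gripper opens to 85 mm and grips with 20 to 120 N. Pads are 22 mm wide; open, the fingers measure 114 mm over their backs; the gripper's body (76 mm by 85 mm) begins 54 mm behind the grasp point. The pads swing forward as they close: fully open they stand 13 mm farther back than shut.
Start: joints at [1.522, 0.385, 0.008, 0, -1.194, -0.259], TCP at [189.319, 595.615, 231.312] pointing down, gripper open.
Joint ranges: [-3.14, 3.14], [-1.21, 2.06], [-1.07, 1.41], [-3.16, 2.05], [-2.99, -0.16], [-3.1, 3.1]. Speed limits (rad/s): [2.79, 2.79, 3.14, 3.14, 3.14, 3.14].

### API

Orientations are given as a unit quaternion [x, y, z, w].
In Python, from bench import arm gives the robot as it stands.
- The arm moves only by the tool move_arm, never from a script. Its argument "targets" is a list of rows, each a list of 7 numbers: the shift along the tool's x, y, z in cm, then the turn, a rotation vector about the tool's x, y, z in degrees, then the closure in counts, from 0 (fully open) to 255 (shut). In form: [[x, y, z, wx, wy, wz, grip], ...]. A call has 1 to 20 rows; each row is the pose to reach, as a shift and turn from the pose commanded when the call began, along the tool's axes at that moment; what a row does not reach only later rows make up. A row lasts 1/8 s, in which the tool goes at most 62.5 mm and 10.7 degrees, less where a joint would pass 70% of its speed; a pose out of reach is approached as far as the arm can. A call with a gripper value outside its range is refused whole. The fingers move at their own pace and stop on an object; the grip force is fixed at half the most. Time passes only in rows, so rows that repeat a pose let the fingers close. It gives the time, the measured TCP pose, the force and the opening at its end, in the units of the state.
- arm.read_state(): the state, without advancing time (a new reading comes with each control period).
- arm.get_image(name): name is "scene" or "top"; returns (picture, depth): 480x640x3 uint8, blue, green, red; 480x640 float32, mm along the optical axis (not along the pixel's ray), 0 where there is no reading.
- arm.camera_params(name): a dict with "mtx" (3x3 intrinsics, pixels), "world_to_cam" (4x4, takes a point from world to camera coordinates). Camera axes: x right, y down, z forward; pixel columns grow to the right and rows downward; lengths in mm; the calibration is good to about 2 mm. A picture is of the moment at which its call begins. camera_params takes no time and is no camera call.
- arm.job_done(): hands the job in, once; it reports no verdict.
Trained networks look in the newest picture that a camera, given by its name, has taken for a name from the list of things; names that differ only in an ending like _2 or _b are one class to them, and where a whole thing is asked for, a point or a joint stands for the part that bears it (a point fixed in the world has none). Each returns a list of dicts, best first, with "score" (0 to 1); they miss things now and then, are a little off and sometimes report something else, mostly with a low value. They report only what shows in the picture. A call takes as long as a camera call. They do not tell look-alikes from the thing itself.
- arm.search_frame(thing, camera): "bbox" ([left, top, right, bottom] in pixels, round what is visible of it).
- arm.tip_of(thing, camera): "uv" ([column, row] in pixels: a listed point, or the origin of a listed thing).
The state is a dict: "clock": time; "joints": joint angles; "joint_vel": joint speeds; "joint_efforts": joint torques, N m; "position": TCP position; "ee_rot": TCP orientation; "contact_force": force on the tool from outside, world axes, zero at the start; "wrist_torque": the same for the moment, N m; "gripper_width": finger opening in mm.
Only numpy, scipy, OpenCV 4.12 (cv2) and the standard library are available. Lean on these libraries where they do the work, as an engineer would, in place of code of your own. Each camera call takes 0.05 s, during which the arm holds its last target.

## Working session

There is one attempt and no reset: what is moved stays moved. The work goes in short steps, Python scripts to look and compute and a tool call to move; the robot and the scene stay as the last step left them, time stands still between calls to the robot, and variables do not carry over. Pictures are saved under pics/ and viewed, and the job is handed in when it is done.

Besides the shell and the picture viewer there is one more tool, called as a command line: name --pt "numbers of a row" for each row, then --argument value for the rest. move_arm: Moves the arm, as the interface text tells. Its arguments: {"type":"object","properties":{"targets":{"type":"array","items":{"type":"array","items":{"type":"number"}}}},"required":["targets"]}

```bash
ls; mkdir -p pics
python3 - <<'E'
from bench import arm
import cv2
print(arm.read_state())
for n in ("scene","top"):
    im,d=arm.get_image(n); cv2.imwrite(f"pics/{n}0.png",im)
    p=arm.camera_params(n); print(n,p["mtx"],p["world_to_cam"])
E
```

```text
pics
{'clock': 0.0, 'joints': array([ 1.52160874e+00,  3.85579700e-01,  6.64514596e-03, -5.16499233e-04,
       -1.19398352e+00, -2.58619962e-01]), 'joint_vel': array([-7.75193069e-04,  2.12469581e-04,  5.99903388e-04,  1.36406584e-06,
        3.80442273e-04, -1.04917186e-03]), 'joint_efforts': array([-5.13113100e-04, -3.92286336e+01,  1.88401937e+01,  4.18623403e+00,
       -4.68639715e-03, -6.65829951e-07]), 'position': array([189.14509366, 595.09177847, 230.21256571]), 'ee_rot': array([-5.90274352e-01,  8.07201961e-01, -6.73392770e-04, -8.54169022e-04]), 'contact_force': array([-0.2795233 ,  0.18998335, -0.32368424]), 'wrist_torque': array([-0.00422633,  0.02285214,  0.02661872]), 'gripper_width': 85.50343735003665}
scene [[520.68277837   0.         320.89646231]
 [  0.         520.68277837 235.21756977]
 [  0.           0.           1.        ]] [[-2.97684595e-01  9.54510481e-01  1.71354352e-02  1.76829691e+02]
 [ 5.93513028e-01  1.99098966e-01 -7.79808879e-01 -2.68185094e+02]
 [-7.47747395e-01 -2.21966986e-01 -6.25783101e-01  1.52665119e+03]
 [ 0.00000000e+00  0.00000000e+00  0.00000000e+00  1.00000000e+00]]
top [[573.53915213   0.         327.39716676]
 [  0.         573.53915213 239.33788393]
 [  0.           0.           1.        ]] [[-1.79877014e-02 -9.99500180e-01 -2.59967810e-02  2.21788365e+01]
 [-9.93088549e-01  2.08763374e-02 -1.15495942e-01  6.09585120e+02]
 [ 1.15980932e-01  2.37395990e-02 -9.92967701e-01  1.11993833e+03]
 [ 0.00000000e+00  0.00000000e+00  0.00000000e+00  1.00000000e+00]]
```

View pics/scene0.png

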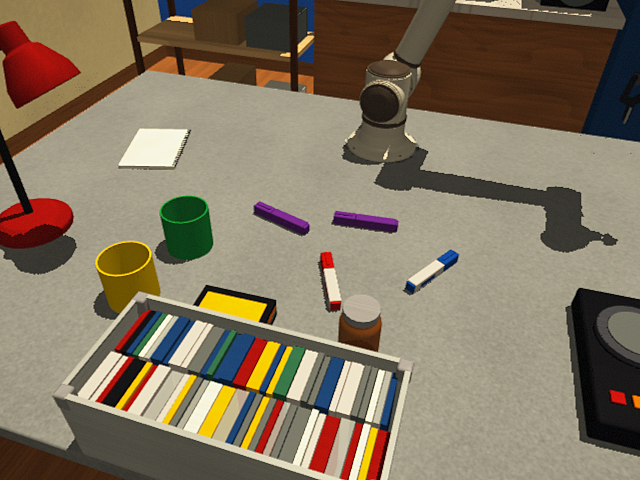

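View pics/top0.png

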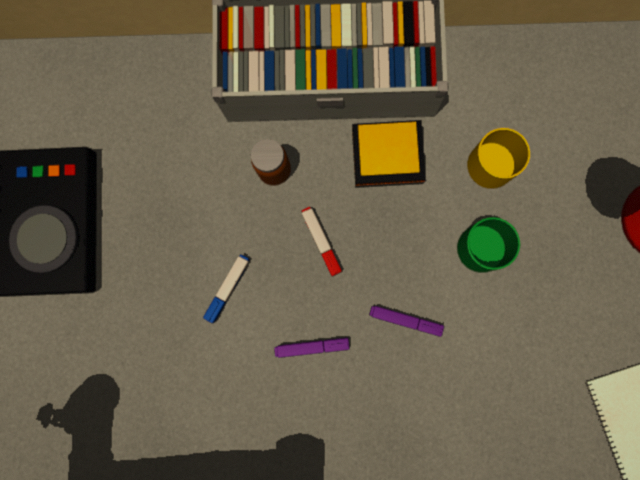

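The scene view shows the green cup at (187,227) and the top view shows it at (490,244). In the top view the red marker is at (322,240) with its cap at the lower end (331,263), and the blue marker is at (226,288) with its cap at (213,310). The look-alikes are a yellow cup at (502,155) and two purple markers at (407,320) and (312,348). The green cup and the red-capped and blue-capped white markers fit the description. Next I'll confirm this in a crop and measure.

```bash
cat > h.py <<'E'
from bench import arm
import numpy as np, cv2
from scipy.spatial.transform import Rotation as R
def ray(n,uv,z):
    p=arm.camera_params(n);K=p["mtx"];T=p["world_to_cam"]
    d=T[:3,:3].T@np.linalg.solve(K,[uv[0],uv[1],1.]);o=-T[:3,:3].T@T[:3,3]
    return o+d*(z-o[2])/d[2]
def proj(n,P):
    p=arm.camera_params(n);P=np.atleast_2d(P);q=P@p["world_to_cam"][:3,:3].T+p["world_to_cam"][:3,3]
    q=q@p["mtx"].T;return q[:,:2]/q[:,2:]
def cloud(n,d):
    p=arm.camera_params(n);K=p["mtx"];T=p["world_to_cam"]
    v,u=np.mgrid[:480,:640];c=np.stack([(u-K[0,2])/K[0,0]*d,(v-K[1,2])/K[1,1]*d,d],-1)
    return (c-T[:3,3])@T[:3,:3]
E
python3 - <<'E'
from h import *
im,d=arm.get_image("top")
cv2.imwrite("pics/crop.png",cv2.resize(im[190:360,190:530],None,fx=2.3,fy=2.3,interpolation=cv2.INTER_CUBIC))
np.set_printoptions(precision=1,suppress=True)
for t,z in [("marker_red_foot",12),("marker_red_cap",12),("marker_blue_foot",12),("marker_blue_cap",12),("cup_mouth",100),("cup",0),("jar",0)]:
  for c in ("top",):
    for r in arm.tip_of(t,c)[:5]: print(t,c,np.array(r["uv"]),round(r["score"],2),ray(c,r["uv"],z))
X=cloud("top",d)
def fit(u0,v0,u1,v1):
    m=np.zeros((480,640),bool);m[v0:v1,u0:u1]=1
    m&=(X[...,2]>17)&(X[...,2]<60)&(d>0)
    P=X[m];c,(w,h),a=cv2.minAreaRect(P[:,:2].astype(np.float32))
    print("rect",c,w,h,a,m.sum(),P[:,2].max()); print(cv2.boxPoints((c,(w,h),a)))
fit(290,200,350,282);fit(198,248,255,328)
m=np.zeros((480,640),bool);m[205:280,450:525]=1
m&=(X[...,2]>94)&(d>0)
P=X[m];print("cup",cv2.minEnclosingCircle(P[:,:2].astype(np.float32)),P[:,2].max())
for n,b in (("jar",(245,135,295,190)),("cd",(345,115,430,190))):
    mm=np.zeros((480,640),bool);mm[b[1]:b[3],b[0]:b[2]]=1;mm&=(X[...,2]>35)
    P=X[mm];print(n,P.min(0),P.max(0))
E
```

```text
marker_red_foot top [370.  307.4] 0.92 [472.2 -72.9  12. ]
marker_red_foot top [308.1 206. ] 0.85 [683.   49.6  12. ]
marker_red_foot top [276.4 349.9] 0.56 [390.5 117.7  12. ]
marker_red_cap top [440.5 331.2] 0.87 [ 422.2 -213.    12. ]
marker_blue_foot top [246.7 255.4] 0.82 [582.9 177.5  12. ]
marker_blue_cap top [208.3 317.1] 0.79 [458.5 256.1  12. ]
marker_blue_cap top [225.7 286.6] 0.72 [519.7 220.7  12. ]
cup_mouth top [506.1 153. ] 0.95 [ 762.  -337.3  100. ]
cup top [484.  246.1] 0.93 [ 593.3 -311.2    0. ]
cup top [491.6 164.2] 0.73 [ 765.2 -335.5    0. ]
jar top [272.5 166.2] 0.8 [772.1 124.4   0. ]
rect (609.3170166015625, 24.450166702270508) 149.83334350585938 24.16595458984375 24.37970542907715 848 32.86941461768742
[[536.1   4.5]
 [546.1 -17.5]
 [682.5  44.4]
 [672.6  66.4]]
rect (516.1041870117188, 218.3765106201172) 25.38613510131836 150.1513214111328 59.3485221862793 891 32.755110099677424
[[445.  245.7]
 [574.2 169.2]
 [587.2 191. ]
 [458.  267.6]]
cup ((588.7164306640625, -303.8747863769531), 50.30876159667969) 106.62213279686078
jar [475.9 -17.1  35.1] [ 796.5  155.5 1183. ]
cd [ 475.9 -190.5   35.1] [ 851.9  -17.1 1183. ]
```

View pics/crop.png

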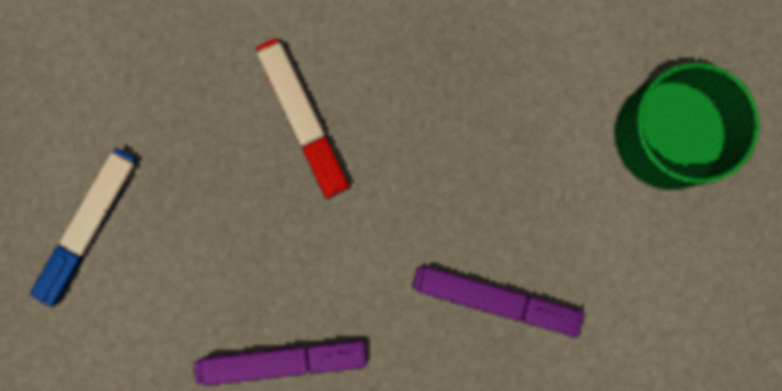

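The crop confirms it: the white markers have red and blue caps at their lower ends, and the green cup is at the right. The purple markers are decoys. Now I'll cross-check with the other camera and work out the first moves.

```bash
cat >> h.py <<'E'
np.set_printoptions(precision=2,suppress=True)
def rel(p0,q0,p1,R1):
    R0=R.from_quat(q0); t=R0.inv().apply(np.array(p1)-p0)/10; return t,np.degrees((R0.inv()*R1).as_rotvec())
def frame(z,x):
    z=np.array(z,float);z/=np.linalg.norm(z);x=np.array(x,float);x-=z*(x@z);x/=np.linalg.norm(x)
    return R.from_matrix(np.stack([x,np.cross(z,x),z],1))
E
python3 - <<'E'
from h import *
im,d=arm.get_image("scene");X=cloud("scene",d)
def roi(a,b,c,e):
    m=np.zeros((480,640),bool);m[b:e,a:c]=1;return m&(d>0)
m=roi(155,190,218,262)&(X[...,2]>92)&(X[...,2]<110);print("cup",cv2.minEnclosingCircle(X[m][:,:2].astype(np.float32)))
for b in ((315,245,348,315),(400,245,463,297)):
    m=roi(*b)&(X[...,2]>17)&(X[...,2]<45);print(cv2.minAreaRect(X[m][:,:2].astype(np.float32)),np.median(X[m][:,2]))
im2,d2=arm.get_image("top")
g=cv2.inRange(cv2.cvtColor(im2,cv2.COLOR_BGR2HSV),(50,80,20),(80,255,255));g[:,:440]=0;g[290:]=0
print("top green bbox",cv2.boundingRect(g))
for cx,cy in ((588.7,-303.9),(590,-306)):
    a=np.linspace(0,6.28,60);P=proj("top",np.c_[cx+50*np.cos(a),cy+50*np.sin(a),0*a+100]);print(P.min(0),P.max(0))
s=arm.read_state();p0=[189.319,595.615,231.312];q0=s["ee_rot"]
f=np.array([np.cos(np.radians(24.4)),np.sin(np.radians(24.4)),0]);c=np.array([609.3,24.45,0])
foot=c-0*f+75*f; gp=foot-137*f; print("grasp xy",gp)
x=[np.cos(np.radians(114.4)),np.sin(np.radians(114.4)),0]
print(rel(p0,q0,[gp[0],gp[1],100],frame([0,0,-1],x)))
E
```

```text
cup ((592.9561157226562, -304.9833679199219), 52.37586212158203)
((612.9830322265625, 24.103212356567383), (150.30088806152344, 23.916318893432617), 24.316354751586914) 23.00708594294145
((519.6802978515625, 218.48838806152344), (26.370849609375, 151.6481170654297), 60.50017166137695) 22.726598589277557
top green bbox (457, 217, 64, 55)
[466.55 216.87] [519.96 269.56]
[467.64 216.17] [521.04 268.85]
grasp xy [552.84  -1.16   0.  ]
(array([ 45.86, -52.73,  13.13]), array([  0.  ,  -0.  , 137.96]))
```

move_arm --pt "45.8 -52.9 13.1 0 0 138 0" --pt "45.8 -52.9 13.1 0 0 138 0" --pt "45.8 -52.9 13.1 0 0 138 0" --pt "45.8 -52.9 13.1 0 0 138 0" --pt "45.8 -52.9 13.1 0 0 138 0" --pt "45.8 -52.9 13.1 0 0 138 0" --pt "45.8 -52.9 13.1 0 0 138 0" --pt "45.8 -52.9 13.1 0 0 138 0" --pt "45.8 -52.9 13.1 0 0 138 0" --pt "45.8 -52.9 13.1 0 0 138 0" --pt "45.8 -52.9 13.1 0 0 138 0" --pt "45.8 -52.9 13.1 0 0 138 0" --pt "45.8 -52.9 13.1 0 0 138 0" --pt "45.8 -52.9 13.1 0 0 138 0" --pt "45.8 -52.9 13.1 0 0 138 0" --pt "45.8 -52.9 13.1 0 0 138 0" --pt "45.8 -52.9 13.1 0 0 138 0"

```text
clock: 2.72
position: [554.7, -0.7, 100.5]
ee_rot: [0.541, 0.841, 0.0, 0.0]
contact_force: [-0.5, 0.7, 0.0]
gripper_width: 85.5
```

move_arm --pt "0 0 5 0 0 0 0" --pt "0 0 8 0 0 0 0" --pt "0 0 9.8 0 0 0 0" --pt "0 0 9.8 0 0 0 0" --pt "0 0 9.8 0 0 0 0" --pt "0 0 9.8 0 0 0 255" --pt "0 0 9.8 0 0 0 255" --pt "0 0 9.8 0 0 0 255" --pt "0 0 9.8 0 0 0 255" --pt "0 0 9.8 0 0 0 255" --pt "0 0 9.8 0 0 0 255" --pt "0 0 9.8 0 0 0 255"

```text
clock: 4.22
position: [555.1, -1.0, 2.9]
ee_rot: [0.542, 0.84, 0.0, 0.0]
contact_force: [-1.3, 0.1, 5.3]
gripper_width: 22.7
```

move_arm --pt "0 0 -2 0 0 0 255" --pt "0 0 -5 0 0 0 255" --pt "0 0 -9 0 0 0 255" --pt "0 0 -14 0 0 0 255" --pt "0 0 -19 0 0 0 255" --pt "0 0 -22 0 0 0 255" --pt "0 0 -22 0 0 0 255" --pt "0 0 -22 0 0 0 255"

```text
clock: 5.22
position: [553.6, -1.2, 220.7]
ee_rot: [0.542, 0.84, -0.001, -0.001]
contact_force: [-0.3, 0.0, -1.1]
gripper_width: 23.2
```

Run:
```python
from h import *
im,d=arm.get_image("scene");cv2.imwrite("pics/lift1.png",cv2.resize(im[80:330,200:520],None,fx=2.4,fy=2.4))
s=arm.read_state();print(s["position"],s["joints"],s["gripper_width"])
q0=s["ee_rot"]
e=np.radians(0);R1=frame([0,-1,0],[-1,0,0])
# marker axis 9mm behind TCP; marker axis target y=-304.5-26 ; TCP y = that -9
print(rel(s["position"],q0,[591,-304.5-24-9,137+9+115],R1))
```

```text
[553.58  -1.27 220.31] [ 0.29  0.27 -0.18 -0.   -1.12 -1.44] 22.82049465049189
(array([-32.17, -10.46,  -4.07]), array([ 78.97, -51.17, -50.88]))
```

View pics/lift1.png

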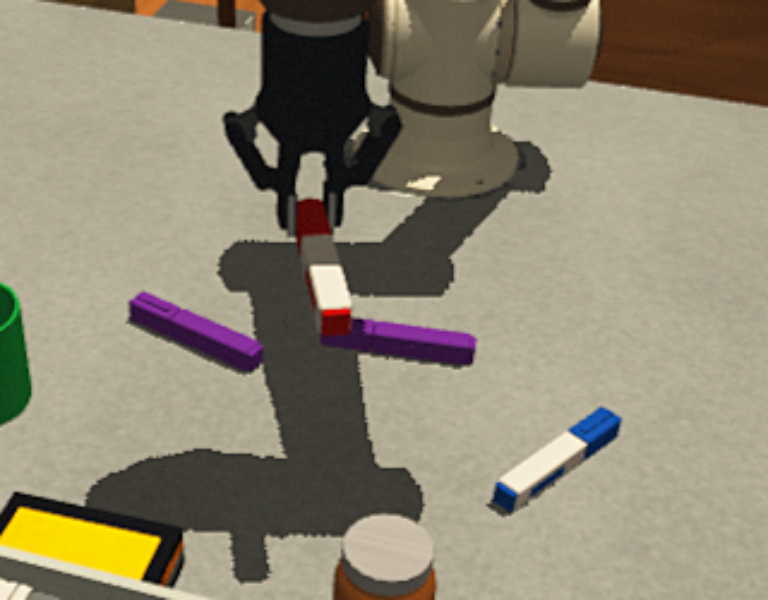

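move_arm --pt "-4 -1 -3 12 -7 -7 255" --pt "-32.2 -10.5 -6 79 -51 -51 255" --pt "-32.2 -10.5 -6 79 -51 -51 255" --pt "-32.2 -10.5 -6 79 -51 -51 255" --pt "-32.2 -10.5 -6 79 -51 -51 255" --pt "-32.2 -10.5 -6 79 -51 -51 255" --pt "-32.2 -10.5 -6 79 -51 -51 255" --pt "-32.2 -10.5 -6 79 -51 -51 255" --pt "-32.2 -10.5 -6 79 -51 -51 255" --pt "-32.2 -10.5 -6 79 -51 -51 255" --pt "-32.2 -10.5 -6 79 -51 -51 255" --pt "-32.2 -10.5 -6 79 -51 -51 255" --pt "-32.2 -10.5 -6 79 -51 -51 255" --pt "-32.2 -10.5 -6 79 -51 -51 255" --pt "-32.2 -10.5 -6 79 -51 -51 255" --pt "-32.2 -10.5 -6 79 -51 -51 255"

```text
clock: 7.28
position: [592.0, -337.7, 282.6]
ee_rot: [0.001, 0.708, -0.706, 0.001]
contact_force: [0.4, -0.6, -0.4]
gripper_width: 22.6
```

Run:
```python
from h import *
im,d=arm.get_image("scene");cv2.imwrite("pics/pre1.png",cv2.resize(im[60:320,60:380],None,fx=2.3,fy=2.3))
im,d=arm.get_image("top");cv2.imwrite("pics/pre1t.png",cv2.resize(im[140:400,250:570],None,fx=2.3,fy=2.3))
s=arm.read_state();print(s["position"],s["joints"],s["contact_force"]);print(R.from_quat(s["ee_rot"]).as_matrix())
```

```text
[ 591.89 -337.76  282.41] [-0.09  0.58 -0.67  1.66 -1.54 -1.25] [-0.02 -0.41 -0.21]
[[-1.  0. -0.]
 [ 0.  0. -1.]
 [-0. -1. -0.]]
```

View pics/pre1.png

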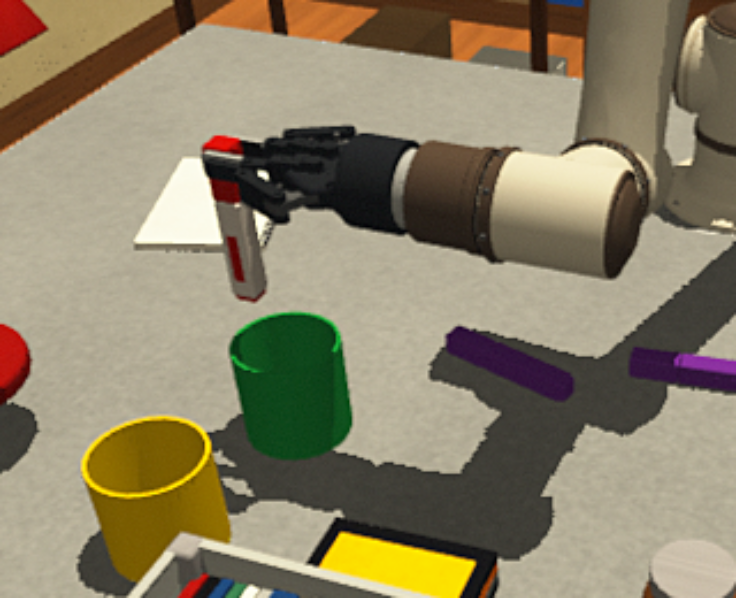

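View pics/pre1t.png

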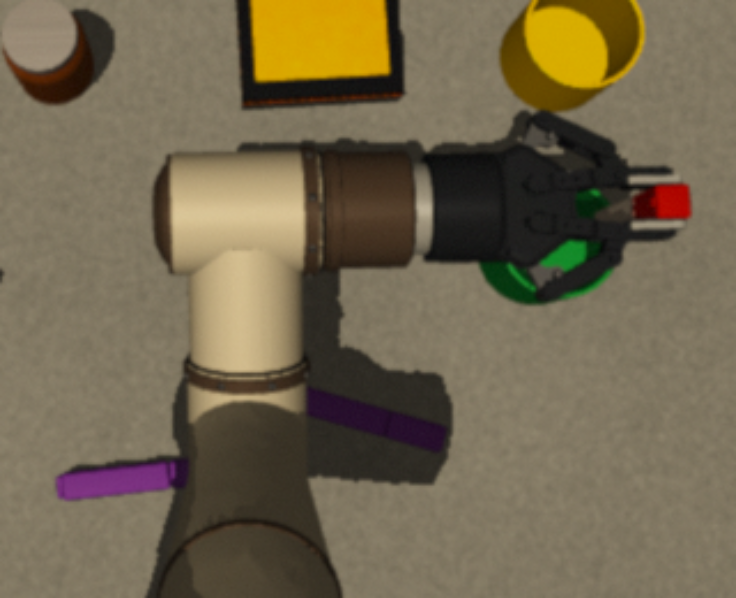

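```bash
cat >> h.py <<'E'
def axis_fit(n,box,lo,hi,img=None):
    im,d=arm.get_image(n);X=cloud(n,d)
    m=np.all((X>lo)&(X<hi),-1)&(d>0)
    P=X[m];c=P.mean(0);v=np.linalg.svd(P-c,full_matrices=False)[2][0];v*=np.sign(v[2]);return len(P),c,v,P
E
python3 - <<'E'
from h import *
n,c,v,P=axis_fit("scene",None,[560,-375,125],[625,-295,250])
print(n,c,v)
for z in (135,150,170,190,210,230,245):
    q=P[abs(P[:,2]-z)<6]; print(z,len(q),q.min(0),q.max(0),q.mean(0))
E
```

```text
692 [ 600.54 -324.56  199.62] [ 0.03 -0.01  1.  ]Traceback (most recent call last):
  File "<stdin>", line 5, in <module>
    return umr_minimum(a, axis, None, out, keepdims, initial, where)
ValueError: zero-size array to reduction operation minimum which has no identity
```

Run:
```python
from h import *
n,c,v,P=axis_fit("scene",None,[560,-375,115],[625,-295,320])
print(P[:,2].min(),P[:,2].max())
for z in (155,170,190,210,230):
    q=P[abs(P[:,2]-z)<8]; print(z,len(q),np.percentile(q,[2,50,98],axis=0))
```

```text
146.56531818347992 297.6425070284425
155 88 [[ 584.42 -339.18  147.55]
 [ 602.51 -321.23  156.74]
 [ 607.03 -316.57  162.74]]
170 106 [[ 583.48 -339.38  162.78]
 [ 603.31 -320.28  170.46]
 [ 606.98 -315.7   177.81]]
190 114 [[ 583.59 -339.4   182.45]
 [ 603.5  -320.55  189.58]
 [ 606.93 -315.74  197.73]]
210 112 [[ 583.79 -339.32  202.58]
 [ 603.57 -321.45  210.37]
 [ 606.66 -315.97  217.42]]
230 114 [[ 586.64 -339.94  222.67]
 [ 603.66 -322.24  229.76]
 [ 606.95 -316.38  237.71]]
```

move_arm --pt "0 3 0.2 0 0 0 255" --pt "0 6 0.2 0 0 0 255" --pt "0 9 0.2 0 0 0 255" --pt "0 11 0.2 0 0 0 255" --pt "0 12.5 0.2 0 0 0 255" --pt "0 13.2 0.2 0 0 0 255" --pt "0 13.4 0.2 0 0 0 255" --pt "0 13.4 0.2 0 0 0 255" --pt "0 13.4 0.2 0 0 0 255"

```text
clock: 8.6
position: [592.1, -339.5, 149.1]
ee_rot: [0.001, 0.708, -0.707, 0.001]
contact_force: [-0.7, -1.1, -0.5]
gripper_width: 22.9
```

Run:
```python
from h import *
im,d=arm.get_image("scene");cv2.imwrite("pics/low1.png",cv2.resize(im[60:320,60:380],None,fx=2.3,fy=2.3))
s=arm.read_state();print(s["position"],s["joints"],s["contact_force"])
```

```text
[ 592.12 -339.55  149.  ] [-0.1   0.79 -0.7   1.67 -1.56 -1.5 ] [-1.38  0.87 -0.6 ]
```

View pics/low1.png

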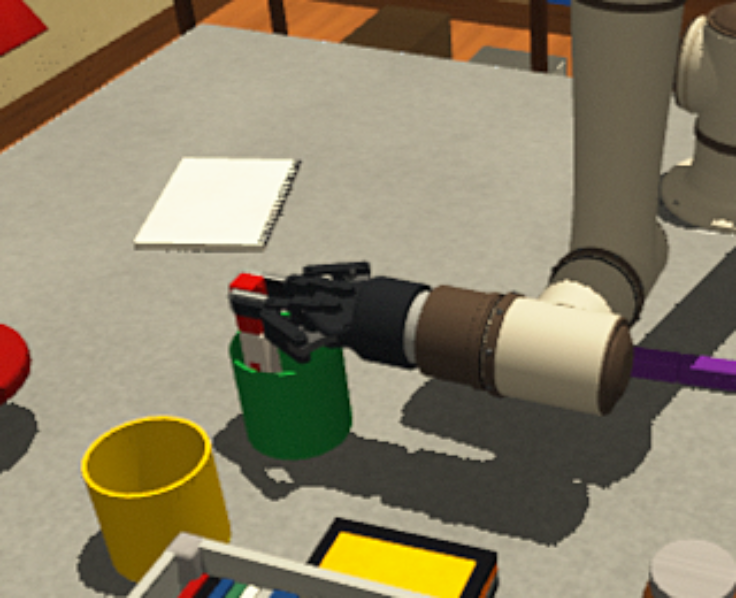

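move_arm --pt "0 0.2 0 0 0 0 255" --pt "0 0.3 0 0 0 0 255" --pt "0 0.3 0 0 0 0 255" --pt "0 0.3 0 0 0 0 140" --pt "0 0.3 0 0 0 0 140" --pt "0 0.3 0 0 0 0 140" --pt "0 0.3 0 0 0 0 140" --pt "0 0.3 0 0 0 0 140"

```text
clock: 9.65
position: [592.1, -339.5, 145.4]
ee_rot: [0.0, 0.708, -0.707, 0.0]
contact_force: [0.3, 0.5, -0.8]
gripper_width: 38.5
```

Run:
```python
from h import *
im,d=arm.get_image("scene");cv2.imwrite("pics/rel1.png",cv2.resize(im[120:280,100:300],None,fx=3.5,fy=3.5))
s=arm.read_state();print(s["position"],s["contact_force"],s["gripper_width"])
```

```text
[ 592.04 -339.53  145.34] [ 0.15  0.59 -0.25] 38.73993372900076
```

View pics/rel1.png

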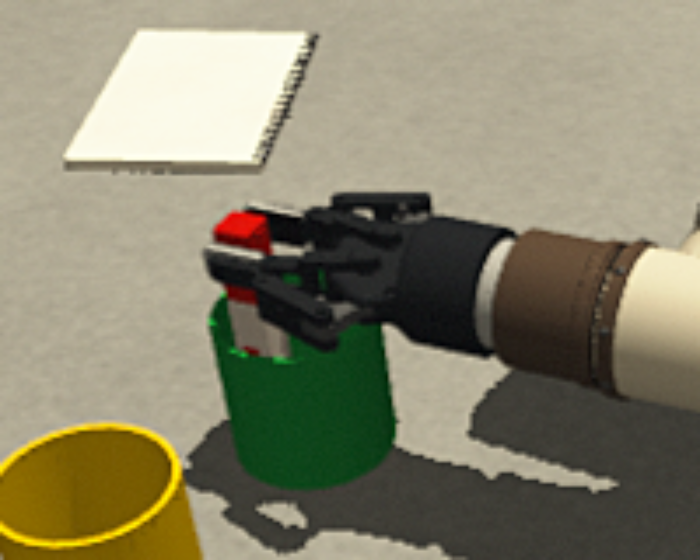

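move_arm --pt "0 0 -0.7 0 0 0 140" --pt "0 0 -1.5 0 0 0 140" --pt "0 0 -3 0 0 0 140" --pt "0 0 -5 0 0 0 140" --pt "0 0 -7.5 0 0 0 140" --pt "0 0 -10 0 0 0 140" --pt "0 -4 -12 0 0 0 0" --pt "0 -9 -12 0 0 0 0" --pt "0 -13 -12 0 0 0 0" --pt "0 -13 -12 0 0 0 0" --pt "0 -13 -12 0 0 0 0"

```text
clock: 11.08
position: [591.8, -219.0, 275.2]
ee_rot: [-0.0, 0.708, -0.706, 0.001]
contact_force: [-0.9, -0.1, -1.0]
gripper_width: 85.8
```

Run:
```python
from h import *
im,d=arm.get_image("scene");cv2.imwrite("pics/ret1.png",cv2.resize(im[120:280,100:300],None,fx=3.5,fy=3.5))
im,d=arm.get_image("top");cv2.imwrite("pics/ret1t.png",cv2.resize(im[190:310,400:560],None,fx=4,fy=4))
s=arm.read_state();print(s["position"],s["joints"],s["clock"])
a=np.radians(-30.1);f=np.array([np.cos(a),np.sin(a),0]);gp=np.array([518,218.4,0])+75*f-137*f;print(gp)
xa=a-np.pi/2;print(rel(s["position"],s["ee_rot"],[gp[0],gp[1],110],frame([0,0,-1],[np.cos(xa),np.sin(xa),0])))
print(rel(s["position"],s["ee_rot"],[gp[0],gp[1],110],frame([0,0,-1],[-np.cos(xa),-np.sin(xa),0])))
```

```text
[ 591.8  -219.38  274.36] [ 0.18  0.6  -0.66  1.4  -1.62 -1.26] 11.175
[464.36 249.49   0.  ]
(array([ 12.71,  16.53, -46.86]), array([-80.85, -46.63, -46.61]))
(array([ 12.71,  16.53, -46.86]), array([-52.32,  90.71,  90.92]))
```

View pics/ret1.png

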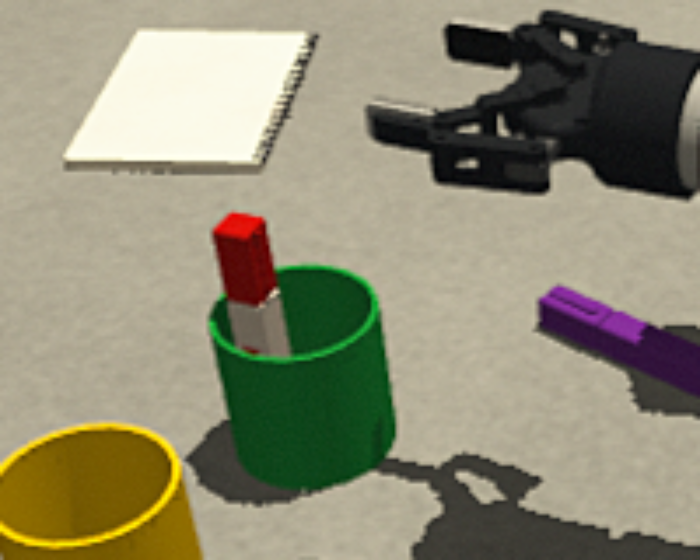

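View pics/ret1t.png

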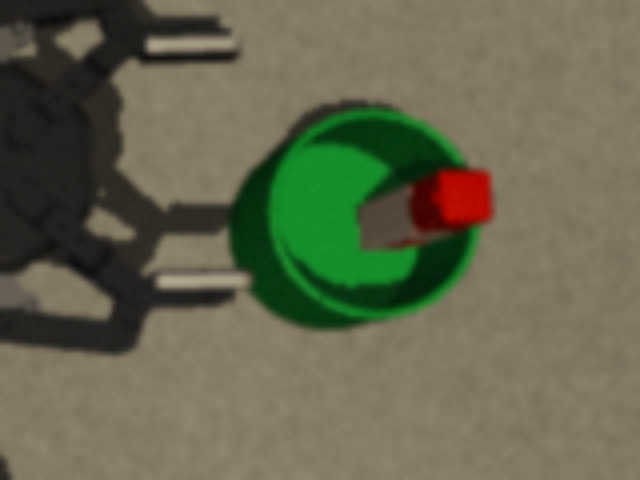

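Red is standing upright at the right side of the cup. Now the blue marker.

move_arm --pt "12.7 11.5 -46.9 -81 -46.6 -46.6 0" --pt "12.7 11.5 -46.9 -81 -46.6 -46.6 0" --pt "12.7 11.5 -46.9 -81 -46.6 -46.6 0" --pt "12.7 11.5 -46.9 -81 -46.6 -46.6 0" --pt "12.7 11.5 -46.9 -81 -46.6 -46.6 0" --pt "12.7 11.5 -46.9 -81 -46.6 -46.6 0" --pt "12.7 11.5 -46.9 -81 -46.6 -46.6 0" --pt "12.7 11.5 -46.9 -81 -46.6 -46.6 0" --pt "12.7 11.5 -46.9 -81 -46.6 -46.6 0" --pt "12.7 11.5 -46.9 -81 -46.6 -46.6 0" --pt "12.7 11.5 -46.9 -81 -46.6 -46.6 0" --pt "12.7 11.5 -46.9 -81 -46.6 -46.6 0" --pt "12.7 11.5 -46.9 -81 -46.6 -46.6 0" --pt "12.7 11.5 -46.9 -81 -46.6 -46.6 0" --pt "12.7 11.5 -46.9 -81 -46.6 -46.6 0" --pt "12.7 11.5 -46.9 -81 -46.6 -46.6 0" --pt "12.7 11.5 -46.9 -81 -46.6 -46.6 0" --pt "12.7 11.5 -46.9 -81 -46.6 -46.6 0"

```text
clock: 13.42
position: [465.1, 249.4, 161.2]
ee_rot: [-0.499, 0.867, 0.001, 0.001]
contact_force: [-0.3, -0.5, -0.8]
gripper_width: 85.4
```

Run:
```python
from h import *
s=arm.read_state();print(s["position"],s["joints"],s["clock"])
a=np.radians(-30.1);f=np.array([np.cos(a),np.sin(a),0]);gp=np.array([518,218.4,0])+75*f-137*f
xa=a-np.pi/2;print(rel(s["position"],s["ee_rot"],[gp[0],gp[1],3],frame([0,0,-1],[np.cos(xa),np.sin(xa),0])))
im,d=arm.get_image("scene");X=cloud("scene",d);cv2.imwrite("pics/b0.png",im)
```

```text
[465.15 249.44 161.24] [ 0.8   0.28 -0.33 -0.   -0.95  0.25] 13.425
(array([ 0.07,  0.07, 15.82]), array([ 0.01,  0.13, -0.08]))
```

View pics/b0.png

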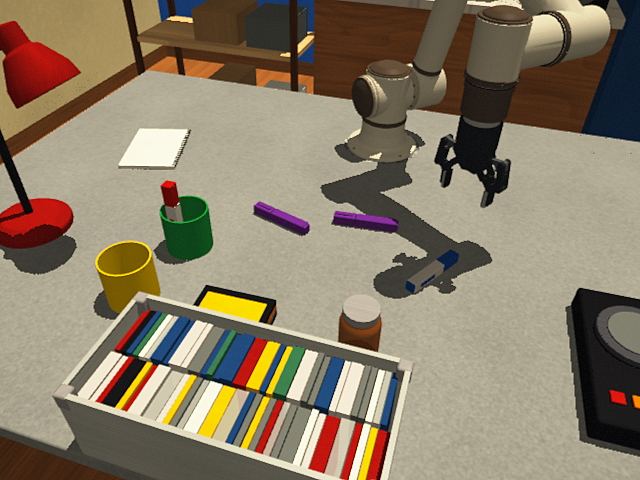

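The blue marker hasn't moved, at (432,271), and the gripper is above its cap. Red is standing in the green cup at (172,200).

move_arm --pt "0 0 5 0 0 0 0" --pt "0 0 10 0 0 0 0" --pt "0 0 14 0 0 0 0" --pt "0 0 15.8 0 0 0 0" --pt "0 0 15.8 0 0 0 0" --pt "0 0 15.8 0 0 0 0" --pt "0 0 15.8 0 0 0 255" --pt "0 0 15.8 0 0 0 255" --pt "0 0 15.8 0 0 0 255" --pt "0 0 15.8 0 0 0 255" --pt "0 0 15.8 0 0 0 255" --pt "0 0 15.8 0 0 0 255" --pt "0 0 13.8 0 0 0 255" --pt "0 0 10.5 0 0 0 255" --pt "0 0 6 0 0 0 255" --pt "0 0 1 0 0 0 255" --pt "0 0 -4 0 0 0 255" --pt "0 0 -8 0 0 0 255" --pt "0 0 -8 0 0 0 255" --pt "0 0 -8 0 0 0 255"

```text
clock: 15.98
position: [464.2, 248.8, 239.9]
ee_rot: [-0.498, 0.867, 0.001, -0.0]
contact_force: [-0.7, 0.5, -2.1]
gripper_width: 22.7
```

Run:
```python
from h import *
s=arm.read_state();print(s["position"],s["joints"],s["clock"],s["gripper_width"])
print(rel(s["position"],s["ee_rot"],[591,-304.5+22-9,285],frame([0,-1,0],[1,0,0])))
im,d=arm.get_image("scene");cv2.imwrite("pics/b1.png",im[60:330,200:540])
```

```text
[464.21 248.81 239.92] [ 0.8   0.21 -0.22 -0.   -1.14  0.25] 15.975 22.68555363989618
(array([ 40.32, -38.13,  -4.59]), array([-52.21,  90.95, -90.77]))
```

View pics/b1.png

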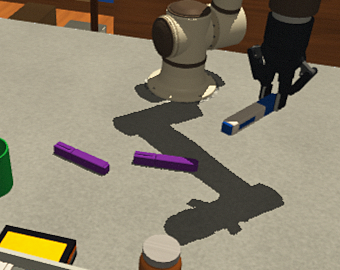

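Run:
```python
from h import *
s=arm.read_state();R0=R.from_quat(s["ee_rot"]);rv=np.radians([-52.21,90.95,-90.77])
for k in np.linspace(0,1,6):
    M=(R0*R.from_rotvec(rv*k)).as_matrix();print(k,"z",M[:,2],"foot dir(-y)",-M[:,1])
# alt: stage 1 tilt in tool x
for w in (60,-60):
    M=(R0*R.from_rotvec(np.radians([w,0,0]))).as_matrix();print(w,"z",M[:,2],"foot",-M[:,1])
# stage1: marker 60deg tilt, direction halfway yaw
for yaw in (150,210):
    y=np.radians(yaw);h=np.array([np.cos(y),np.sin(y),0]);e=np.radians(30);z=h*np.cos(e)-np.array([0,0,np.sin(e)])
    x=np.cross([0,0,1],z)*-1
    for sg in (1,-1):
        F=frame(z,sg*x);print(yaw,sg,np.degrees((R0.inv()*F).as_rotvec()),-F.as_matrix()[:,1])
```

```text
0.0 z [-0.  0. -1.] foot dir(-y) [ 0.86 -0.5  -0.  ]
0.2 z [-0.28 -0.22 -0.93] foot dir(-y) [ 0.95 -0.23 -0.23]
0.4 z [-0.43 -0.5  -0.75] foot dir(-y) [ 0.87 -0.01 -0.5 ]
0.6000000000000001 z [-0.43 -0.75 -0.5 ] foot dir(-y) [ 0.65  0.12 -0.75]
0.8 z [-0.28 -0.93 -0.22] foot dir(-y) [ 0.33  0.12 -0.93]
1.0 z [ 0. -1.  0.] foot dir(-y) [-0. -0. -1.]
60 z [ 0.75 -0.44 -0.5 ] foot [ 0.43 -0.25  0.87]
-60 z [-0.75  0.44 -0.5 ] foot [ 0.43 -0.25 -0.87]
150 1 [  0.08  89.76 155.8 ] [-0.43  0.25  0.87]
150 -1 [-59.89   0.06  -0.21] [ 0.43 -0.25 -0.87]
210 1 [ 35.78  61.59 106.97] [-0.43 -0.25  0.87]
210 -1 [-54.06  31.41 -54.38] [ 0.43  0.25 -0.87]
```

move_arm --pt "4 -4 -1 -5 9 -9 255" --pt "40.3 -38.1 -6.1 -52 91 -91 255" --pt "40.3 -38.1 -6.1 -52 91 -91 255" --pt "40.3 -38.1 -6.1 -52 91 -91 255" --pt "40.3 -38.1 -6.1 -52 91 -91 255" --pt "40.3 -38.1 -6.1 -52 91 -91 255" --pt "40.3 -38.1 -6.1 -52 91 -91 255" --pt "40.3 -38.1 -6.1 -52 91 -91 255" --pt "40.3 -38.1 -6.1 -52 91 -91 255" --pt "40.3 -38.1 -6.1 -52 91 -91 255" --pt "40.3 -38.1 -6.1 -52 91 -91 255" --pt "40.3 -38.1 -6.1 -52 91 -91 255" --pt "40.3 -38.1 -6.1 -52 91 -91 255" --pt "40.3 -38.1 -6.1 -52 91 -91 255" --pt "40.3 -38.1 -6.1 -52 91 -91 255" --pt "40.3 -38.1 -6.1 -52 91 -91 255" --pt "40.3 -38.1 -6.1 -52 91 -91 255" --pt "40.3 -38.1 -6.1 -52 91 -91 255"

```text
clock: 18.27
position: [592.2, -290.5, 301.4]
ee_rot: [0.708, 0.0, 0.003, 0.706]
contact_force: [0.1, -0.3, 0.0]
gripper_width: 23.0
```

Run:
```python
from h import *
s=arm.read_state();print(s["position"],s["joints"],s["clock"],s["gripper_width"]);print(R.from_quat(s["ee_rot"]).as_matrix())
n,c,v,P=axis_fit("scene",None,[560,-312,120],[625,-260,345]);print(n,P[:,2].min(),P[:,2].max())
for z in (170,190,210,230):
    q=P[abs(P[:,2]-z)<8]
    if len(q): print(z,len(q),np.percentile(q,[2,50,98],axis=0))
im,d=arm.get_image("scene");cv2.imwrite("pics/b2.png",cv2.resize(im[60:320,60:380],None,fx=2.3,fy=2.3))
X=cloud("scene",d)
m=np.all((X>[560,-380,110])&(X<[625,-305,170]),-1);print("red",np.percentile(X[m],[2,50,98],axis=0))
```

```text
[ 592.17 -290.49  301.37] [ 0.02  0.55 -0.67  1.56 -1.57  1.92] 18.275 22.950637376989295
[[ 1. -0.  0.]
 [ 0. -0. -1.]
 [ 0.  1. -0.]]
1184 166.32367667423884 317.18889238507995
170 59 [[ 586.23 -292.42  166.49]
 [ 603.94 -277.3   173.35]
 [ 607.38 -270.06  177.95]]
190 117 [[ 584.01 -292.32  182.45]
 [ 605.17 -273.76  189.86]
 [ 608.99 -269.7   197.89]]
210 116 [[ 584.71 -293.13  202.79]
 [ 604.75 -275.29  210.01]
 [ 608.21 -269.38  217.5 ]]
230 123 [[ 584.94 -293.12  222.48]
 [ 604.68 -277.21  230.1 ]
 [ 608.35 -270.    237.85]]
red [[ 582.89 -340.6   111.13]
 [ 601.89 -324.51  139.52]
 [ 606.15 -315.64  158.82]]
```

View pics/b2.png

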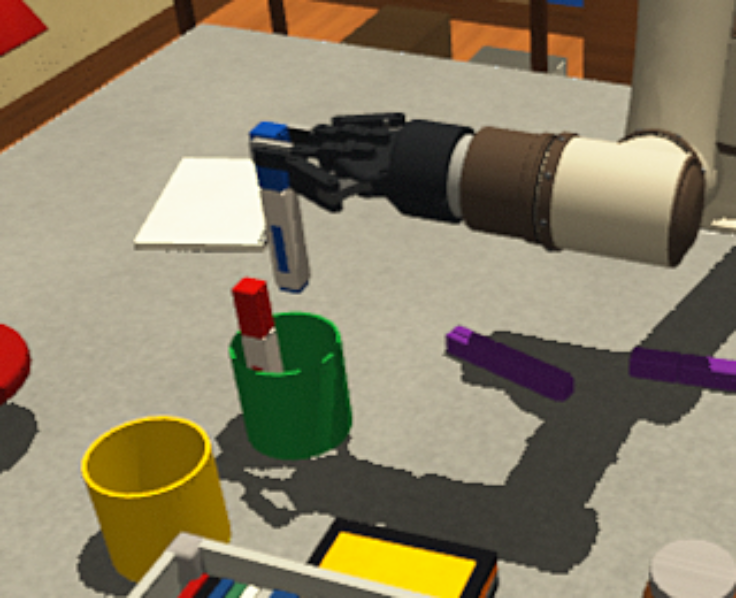

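move_arm --pt "0 -3 0 0 0 0 255" --pt "0 -6 0 0 0 0 255" --pt "0 -9 0 0 0 0 255" --pt "0 -12 0 0 0 0 255" --pt "0 -14 0 0 0 0 255" --pt "0 -15 0 0 0 0 255" --pt "0 -15.3 0 0 0 0 255" --pt "0 -15.5 0 0 0 0 255" --pt "0 -15.5 0 0 0 0 255" --pt "0 -15.5 0 0 0 0 255"

```text
clock: 19.62
position: [592.3, -290.3, 146.8]
ee_rot: [0.708, 0.0, 0.003, 0.706]
contact_force: [0.1, -0.5, 0.3]
gripper_width: 22.3
```

Run:
```python
from h import *
im,d=arm.get_image("scene");cv2.imwrite("pics/low2.png",cv2.resize(im[120:280,100:300],None,fx=3.5,fy=3.5))
s=arm.read_state();print(s["position"],s["contact_force"])
```

```text
[ 592.23 -290.28  146.76] [-1.24  0.76 -0.5 ]
```

View pics/low2.png

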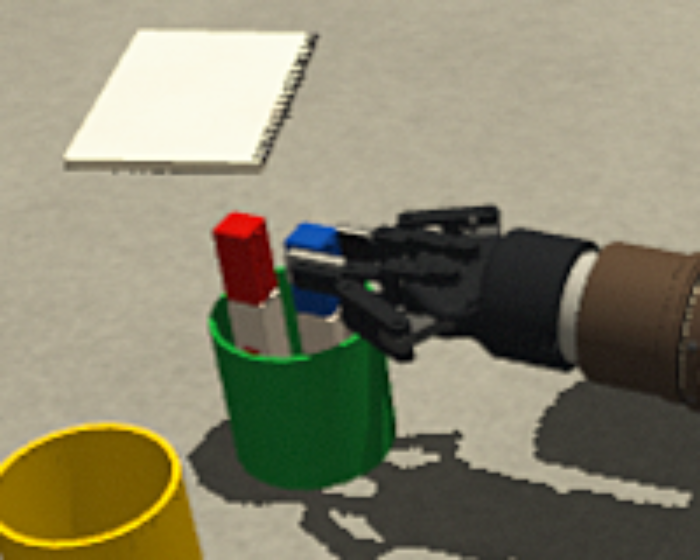

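Blue is in the cup beside red with no contact force. I'll release it and back away.

move_arm --pt "0 -0.1 0 0 0 0 255" --pt "0 -0.1 0 0 0 0 140" --pt "0 -0.1 0 0 0 0 140" --pt "0 -0.1 0 0 0 0 140" --pt "0 -0.1 0 0 0 0 140" --pt "0 -0.1 0 0 0 0 140" --pt "0 -0.1 -0.7 0 0 0 140" --pt "0 -0.1 -1.5 0 0 0 140" --pt "0 -0.1 -3 0 0 0 140" --pt "0 -0.1 -5 0 0 0 140" --pt "0 -0.1 -7.5 0 0 0 140" --pt "0 -0.1 -10 0 0 0 140" --pt "0 3 -13 0 0 0 140" --pt "0 7 -16 0 0 0 140" --pt "0 10 -18 0 0 0 140" --pt "0 10 -18 0 0 0 140" --pt "0 10 -18 0 0 0 140" --pt "0 10 -18 0 0 0 140"

```text
clock: 21.92
position: [590.7, -111.0, 245.7]
ee_rot: [0.708, 0.001, 0.001, 0.706]
contact_force: [-0.4, -0.9, -0.5]
gripper_width: 38.4
```

Run:
```python
from h import *
im,d=arm.get_image("scene");cv2.imwrite("pics/f.png",im)
im2,d2=arm.get_image("top");cv2.imwrite("pics/ft.png",im2)
X=cloud("scene",d)
for lo,hi in (([560,-380,104],[630,-306,175]),([560,-302,104],[630,-255,175])):
    m=np.all((X>lo)&(X<hi),-1);print(np.percentile(X[m],[2,50,98],axis=0))
s=arm.read_state();print(s["position"],s["contact_force"],s["clock"])
```

```text
[[ 582.7  -341.09  105.08]
 [ 601.77 -324.44  137.06]
 [ 606.52 -316.27  158.48]]
[[ 585.09 -291.84  105.19]
 [ 604.43 -276.09  136.76]
 [ 608.84 -267.84  158.22]]
[ 590.85 -111.17  245.82] [-0.17  0.31 -0.12] 22.025
```

View pics/f.png

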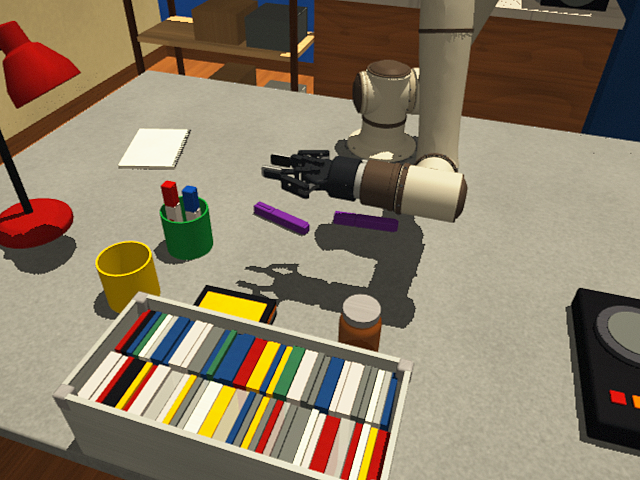

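View pics/ft.png

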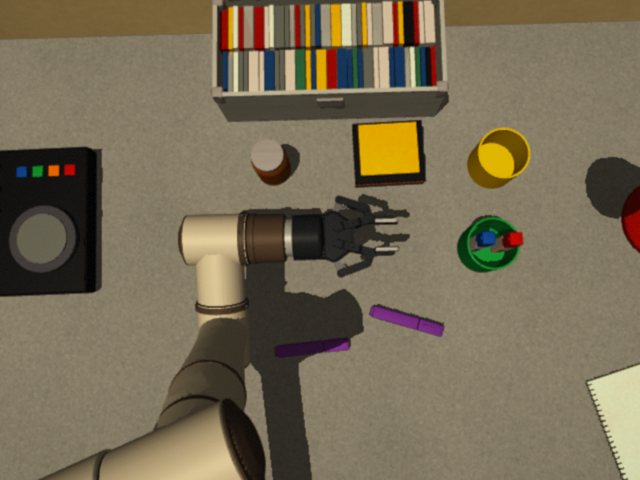

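Both markers are standing in the green cup with caps up, red at (514,240) and blue at (486,239) in the top view. The tops are at about 158 mm, so the feet are on the cup floor. The jar and the disc cases haven't moved, and the arm is clear.

```bash
python3 -c "
from bench import arm
print(arm.job_done())"
```

```text
the job is handed in; nothing more can be done
None
```

Both markers are standing upright in the green cup, caps up, and I have handed the job in. I placed the red marker first, then the blue one. Each was gripped near its cap, turned upright, lowered into the cup and released just above the floor.

**Last checks, at about 22 s of the 67 s allowed:**
- **Markers:** both tops measure about 158 mm, which is an 8 mm cup floor plus a 150 mm marker, so both feet are on the bottom.
- **Cup:** it is standing upright where it was.
- **Bystanders:** the jar and the stack of disc cases appear at the same place in the images before and after.
- **Arm:** the gripper is clear of everything. The force readings I took stayed near zero, apart from about 5 N while gripping red.

**Disagreements:**
- **Cameras:** they differed by about 4 mm on the cup and the markers, so I used values in between.
- **Trained networks:** they took a purple marker for the red one and the yellow cup for the mouth of the green one. I therefore found the things by colour and depth.

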